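# Clamp the sprung cradle and hold the glued globe lamp pressed in it

## Task

The round globe lamp has just been glued and its joint must be kept squeezed. First crank the bench vise shut until it firmly grips the sprung ring cradle standing between its jaws; then take the globe lamp out of its rubber rest, set it globe down and upright in the cradle's ring, and press it down against the spring to nearly the bottom of the ring's travel, without crushing it. Finish while still holding it pressed down there, with the cradle still clamped, and leave the other lamp, the bottle, the jar and the meter where they are.

Things in the scene. Friction and masses are not known exactly. Their poses are not given: they have to be found in the camera images.
- vise: Low grey vise bolted to the bench. Origin: centre of its underside; its screw runs along its own y: crank at the -y end, fixed jaw at the +y end. Base 110 (x) x 230 (y) mm, feet out to x = +-78; bed for the cradle 22 mm above the bench, jaws 92 mm wide, tops at 62 mm; end block at the crank end (y -114 to -90) 81 mm high. Crank axis at x = 0, z = 55 mm.
- vise_crank (a joint): Crank angle, rad; grows as the vise closes (clockwise facing the vise from its crank end, + about its own +y). Grip in the vise frame, mm: x = 38 sin(q - 2), y = -164, z = 55 + 38 cos(q - 2). Starts at 0 to 1.2, meets the cradle at about 3.4, stop 4.6. Friction 4 N at the grip; push there to 12 to 15 N to clamp firmly. Stays, and keeps its clamping force, when let go.
- crank_grip (a point): Middle of the crank's grip: a black sleeve 16 mm in diameter, 50 mm long, parallel to the vise's y axis and spinning freely on its pin; the round steel crank arm (12 mm) is at its inner (+y) end, 30 mm from this point. Can be pinched from above, fingers closing along the vise's x.
- vise_jaw: Moving jaw of the vise; origin at the bottom of its steel face, middle of its width, 22 mm above the bench. The crank drives it along the vise's +y towards the fixed jaw, 3.8 mm per rad.
- vise_fixed_jaw: Fixed jaw; origin at the bottom middle of its steel face, at y = +60 mm in the vise frame.
- cradle: Loose aluminium block 66 (x) x 56 (y, the width the jaws grip) x 46 mm high, with the sprung steel ring above it, 0.45 kg; stands on the vise's bed between the jaws with some mm of play, its y roughly along the vise's y. Origin: centre of its underside.
- cradle_ring (a joint): How far the cradle's ring is pressed down, m: 0 free, 0.016 at the bottom stop. Spring about 5 N at 0, rising 0.7 N per mm to 16 N at the stop.
- ring_top (a point): Centre of the ring's top edge, 86 mm above the cradle's underside when free (108 mm above the bench). Steel ring, 48 mm inside, 66 mm outside diameter, 8 mm thick. The seated globe's lowest point hangs 12 mm below this point.
- globe_lamp: Round white lamp standing globe down, metal cap up, in one of two identical rubber rest rings (64 mm outside, 14 mm high). Origin: lowest point of the globe; z up through the cap. Globe 60 mm in diameter (centre at z = 30 mm), neck narrowing from z = 46 to 66 mm, cap a cylinder 27 mm in diameter from z = 66 to 100 mm, contact button up to 105 mm. 55 to 110 g.
- lamp_cap (a point): Point on the axis of the globe lamp's metal cap, at z = 90 mm of the lamp: where to grip it, from any side.
- reflector_lamp: The other lamp, flat face down in the other rest ring: a white cone 62 mm wide at the bottom, 84 mm high, same cap. Leave alone. Origin: centre of its face.
- cleaner_bottle: White bottle, 54 mm in diameter, 125 mm high; leave alone. Origin: centre of its underside.
- screw_jar: Glass jar with a steel lid, 64 mm in diameter, 70 mm high; leave alone. Origin: centre of its underside.
- meter: Black hand-held test meter lying flat, 145 x 75 x 35 mm; leave alone. Origin: centre of its underside.
There are look-alikes about, which are no part of the job. Leave any pink or yellow look-alike of the globe_lamp alone.

How it is judged:
By the outcome, as a careful person would: the job done as asked, in the order asked, and still so for the second after the job is handed in, while the arm keeps its last pose, push and grip.
It also fails if it takes over 61 s, if anything falls off the work surface, if the arm or the gripper's body presses on something with over 40 N, if the wrist force passes 120 N, or if a joint passes its speed limit or range.

## Robot

A 6-joint arm with a two-finger parallel gripper is mounted at the origin on the work surface. World frame = base frame: x ahead of the robot, y to its left, z up, the work surface at z = 0. Lengths are in m, angles in rad, forces in N, time in s.
With the tool pointing down it reaches from about 0.225 to 0.875 m from the base axis. Payload 3.4 kg.
Tool frame: the origin (TCP) lies at the very end of the fingers, on their centre line; the grasp point (between the pads) lies 19 mm behind it (manip.hold_point_z is the distance from the TCP to the grasp point, in m); z points along the fingers, x is the direction in which the jaws open and shut, and the axes are right-handed (so a half turn about z gives the same grasp; the last joint's range is limited). The gripper opens to 85 mm and grips with 20 to 120 N. Pads are 22 mm wide; open, the fingers measure 114 mm over their backs; the gripper's body (76 mm by 85 mm) begins 54 mm behind the grasp point. The pads swing forward as they close: fully open they stand 13 mm farther back than shut.
Start: joints at [-1.281, 0.276, 1.505, -0, 1.361, -0.121], TCP at [0.23, -0.527, 0.231] pointing down, gripper open.
Joint ranges: [-2.89, 2.89], [-0.75, 2.08], [0.22, 2.7], [-1.18, 4.32], [0.11, 2.71], [-2.7, 2.7]. Speed limits (rad/s): [2.57, 2.57, 3.14, 3.14, 3.14, 3.14].

## Interface

Orientations are given as a unit quaternion [w, x, y, z].
In Python, from rig import manip gives the robot as it stands.
- The arm moves only by the tool apply_moves, never from a script. Its argument "commands" is one flat list of numbers, 6 for each row, row after row: the shift along the tool's x, y, z normalised to -1 to 1, where 1 is 0.03 m, then the turn, a rotation vector about the tool's x, y, z normalised to -1 to 1, where 1 is 0.15 rad. A call has 1 to 20 rows; each row shifts and turns the commanded pose from where the row before left it, along the tool's axes as they then stand; what a row does not reach is not made up. A row lasts 1/10 s, in which the tool goes at most 50 mm and 8.59 degrees, less where a joint would pass 70% of its speed; a pose out of reach is approached as far as the arm can. A call with a number of a shift or a turn outside -1 to 1 is refused whole. A call with a gripper value outside its range is refused whole. "jaw" is the opening, from -1 (shut) to 1 (fully open), set as the call begins (left out, the last holds). The fingers move at their own pace and stop on an object; "newtons" is the grip in N (left out, the last holds). Time passes only in rows, so rows that do not move let the fingers close. It gives the time, the measured TCP pose, the force and the opening at its end, in the units of the state.
- manip.get_state(): the state, without advancing time (a new reading comes with each control period).
- manip.get_image(name): name is "side" or "top" or "wrist"; returns a dict with "frame" (420x560x3 uint8, red, green, blue), "fx", "fy", "cx", "cy" (pixels), "extrinsics" (4x4, takes a point from camera to world coordinates); the wrist camera has in their place "mount" (4x4, takes a point from camera to tool coordinates, whose origin is the TCP and whose axes are the tool frame's). Camera axes: x right, y up, looking along -z (the intrinsics and any distortion apply to the point x, -y, -z); pixel columns grow to the right and rows downward; lengths in m; the calibration is good to about 2 mm. A picture is of the moment at which its call begins: read the wrist's pose just before it. There is no depth.
- manip.sign_off(): hands the job in, once; it reports no verdict.
The state is a dict: "clock": time; "qpos": joint angles; "qd": joint speeds; "effort": joint torques, N m; "position": TCP position; "ee_rot": TCP orientation; "contact_force": force on the tool from outside, world axes, zero at the start; "moment": the same for the moment, N m; "width": finger opening in m.
Only numpy, scipy, OpenCV 4.12 (cv2) and the standard library are available. Lean on these libraries where they do the work, as an engineer would, in place of code of your own. Each camera call takes 0.05 s, during which the arm holds its last target. There are 200 camera calls.

## Working session

There is one attempt and no reset: what is moved stays moved. The work goes in short steps, Python scripts to look and compute and a tool call to move; the robot and the scene stay as the last step left them, time stands still between calls to the robot, and variables do not carry over. Pictures are saved under pics/ and viewed, about 8 in all and at most 12, crops included, and the job is handed in when it is done.

Besides the shell and the picture viewer there is one more tool, called by a JSON object that holds its "api" and its "payload", one argument or row to a line. apply_moves: Moves the arm, as the interface text tells. Scaled input: -1 to 1 covers 0.03 m each way for a shift and 0.15 rad each way for a turn. Its arguments: {"type":"object","properties":{"commands":{"type":"array"},"jaw":{"type":"number"},"newtons":{"type":"number"}},"required":["commands"]}

```bash
ls; mkdir -p pics; cat > h.py <<'E'
import numpy as np, cv2
from rig import manip
from scipy.spatial.transform import Rotation as R
def T():
    s=manip.get_state(); q=s["ee_rot"]; M=np.eye(4)
    M[:3,:3]=R.from_quat([q[1],q[2],q[3],q[0]]).as_matrix(); M[:3,3]=s["position"]; return M
def shot(name,fn=None):
    t=T(); d=manip.get_image(name)
    E=np.array(d["extrinsics"]) if "extrinsics" in d else t@np.array(d["mount"])
    d["E"]=E
    if fn:
        cv2.imwrite(f"pics/{fn}.png",d["frame"][:,:,::-1])
        np.savez(f"pics/{fn}.npz",E=E,k=[d["fx"],d["fy"],d["cx"],d["cy"]])
    return d
def load(fn):
    z=np.load(f"pics/{fn}.npz"); return z["E"],z["k"]
def ray(fn,u,v):
    E,k=load(fn); d=np.array([(u-k[2])/k[0],-(v-k[3])/k[1],-1]); d=E[:3,:3]@d
    return E[:3,3],d/np.linalg.norm(d)
def onz(fn,u,v,z):
    o,d=ray(fn,u,v); return o+d*(z-o[2])/d[2]
def tri(*obs):
    A=np.zeros((3,3));b=np.zeros(3);rs=[ray(*o) for o in obs]
    for o,d in rs:
        P=np.eye(3)-np.outer(d,d);A+=P;b+=P@o
    x=np.linalg.solve(A,b); return x,[np.linalg.norm((np.eye(3)-np.outer(d,d))@(x-o)) for o,d in rs]
def proj(fn,p):
    E,k=load(fn); c=np.linalg.inv(E)@np.append(p,1); return k[2]+k[0]*c[0]/-c[2],k[3]-k[1]*c[1]/-c[2]
E
python3 - <<'E'
from h import *
for n in("side","top","wrist"):
    d=shot(n,n+"0"); print(n,[k for k in d if k not in("frame",)],d["E"].round(3).tolist(),d["fx"],d["cx"],d["cy"],{k:d[k] for k in d if 'dist' in k})
print(manip.get_state(), manip.hold_point_z)
a=cv2.imread("pics/side0.png");b=cv2.imread("pics/top0.png")
E
```

```text
pics
side ['fx', 'fy', 'cx', 'cy', 'extrinsics', 'E'] [[-0.836, 0.361, -0.415, 0.032], [-0.549, -0.527, 0.648, 0.863], [0.015, 0.769, 0.639, 0.955], [0.0, 0.0, 0.0, 1.0]] 494.76265868085994 283.7562205291436 202.9450669640485 {}
top ['fx', 'fy', 'cx', 'cy', 'extrinsics', 'E'] [[0.026, 0.99, -0.139, 0.411], [-1.0, 0.024, -0.014, -0.002], [-0.01, 0.14, 0.99, 1.236], [0.0, 0.0, 0.0, 1.0]] 539.5467646002459 282.26368159067226 202.17212115101034 {}
wrist ['fx', 'fy', 'cx', 'cy', 'mount', 'E'] [[0.399, 0.886, 0.237, 0.289], [-0.917, 0.386, 0.102, -0.5], [-0.001, -0.258, 0.966, 0.374], [0.0, 0.0, 0.0, 1.0]] 293.0392554620654 279.0404458535477 210.02321920420883 {}
{'clock': 0.15, 'qpos': array([-1.28102886e+00,  2.76445632e-01,  1.50582837e+00, -1.94425854e-05,
        1.36071980e+00, -1.21009183e-01]), 'qd': array([-8.05395731e-04, -1.29754702e-03, -2.98771378e-03, -1.37741882e-03,
       -5.45956597e-04,  1.94987315e-05]), 'effort': array([ 1.15839375e-03, -4.17141688e+01, -2.46031898e+01, -2.31332970e-04,
        7.46377569e-03, -4.49618156e-07]), 'position': array([ 0.22947978, -0.52679135,  0.23064634]), 'ee_rot': array([-4.44601473e-04,  8.36458168e-01, -5.48030330e-01, -5.41497411e-04]), 'contact_force': array([-0.31588017, -0.36525056,  0.33751336]), 'moment': array([ 0.01013828, -0.06934824, -0.04255943]), 'width': 0.08513286778663982} 0.0187
```

View pics/top0.png

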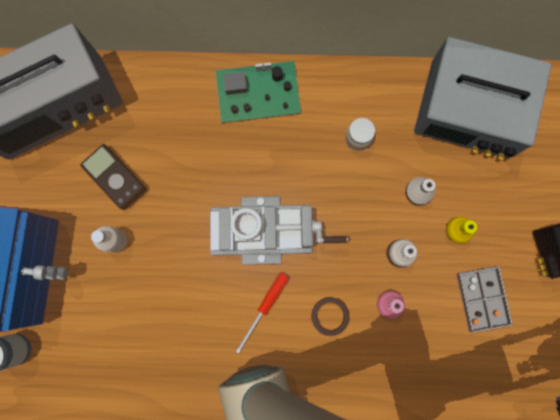

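View pics/side0.png

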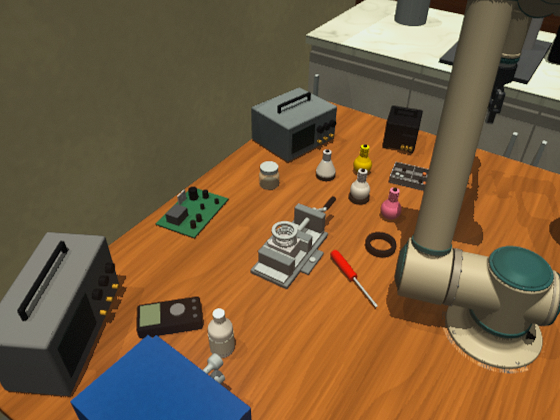

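The top view shows the vise at (262,230) with its crank to the right at (335,239). The candidates for the globe lamp are:
- white at (403,253), side view (360,187)
- white at (421,190), side view (326,165), which looks like a cone
- yellow at (461,230)
- pink at (391,304)

I'll check with a close crop.

```bash
python3 - <<'E'
import cv2,numpy as np
a=cv2.imread("pics/side0.png")[135:290,240:410];b=cv2.imread("pics/top0.png")[170:275,200:450]
a=cv2.resize(a,None,fx=3.2,fy=3.2,interpolation=3)[:, :]
b=cv2.resize(b,None,fx=3.2,fy=3.2,interpolation=3)
cv2.imwrite("pics/cropA.png",a);cv2.imwrite("pics/cropB.png",b);print(a.shape,b.shape)
E
```

```text
(496, 544, 3) (336, 800, 3)
```

View pics/cropA.png

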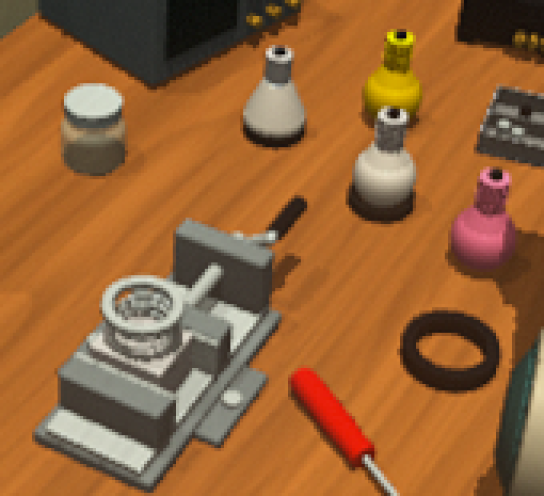

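View pics/cropB.png

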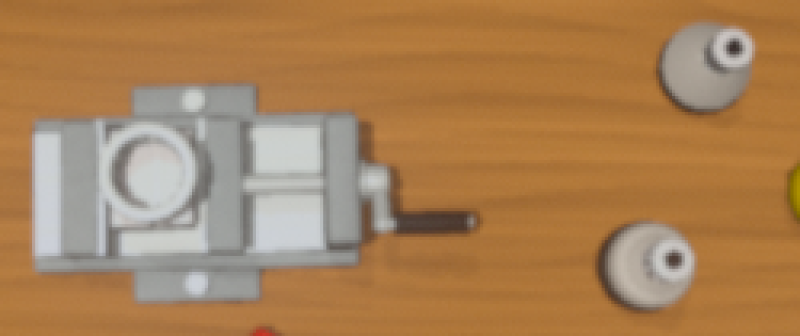

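```bash
python3 - <<'E'
from h import *
def t(u,v):return ("top0",u/3.2+200-.35,v/3.2+170-.35)
def s(u,v):return ("side0",u/3.2+240-.35,v/3.2+135-.35)
f=lambda n,x:print(n,x[0].round(4),np.round(x[1],4))
f("lamp button",tri(t(673,260),s(395,113)))
f("refl button",tri(t(734,48),s(280,49)))
f("grip out",tri(t(475,221),s(300,204)))
f("grip in",tri(t(398,223),s(278,232)))
f("ring",tri(t(152,173),s(142,300)))
f("bolt-",tri(t(197,284),s(233,398)))
for p in((194,101),(197,284)):print(onz(*t(*p),0.016).round(4))
# jaw tops z=.062 edges in top: fixed jaw outer, moving jaw; base left corners; end block top corners z=.081
for n,u,v,z in (("base l up",34,122,.02),("base l dn",34,270,.02),("fixjaw up",62,120,.062),("fixjaw dn",62,256,.062),("fix in up",97,120,.062),("mov in up",207,118,.062),("end up",328,115,.081),("end dn",328,245,.081)):
    print(n,onz(*t(u,v),z).round(4))
E
```

```text
lamp button [ 0.4739 -0.2547  0.1083] [0.0003 0.0003]
refl button [ 0.617  -0.2975  0.1006] [0.0007 0.0007]
grip out [ 0.4996 -0.1295  0.0732] [0.0006 0.0006]
grip in [ 0.4951 -0.078   0.0791] [0.0009 0.0009]
ring [0.5241 0.0868 0.1095] [0.0018 0.0018]
bolt- [0.4539 0.0589 0.0162] [0.0002 0.0002]
[0.5841 0.0651 0.016 ]
[0.4541 0.0589 0.016 ]
base l up [0.5657 0.1783 0.02  ]
base l dn [0.4608 0.1736 0.02  ]
fixjaw up [0.5622 0.1529 0.062 ]
fixjaw dn [0.4691 0.1489 0.062 ]
fix in up [0.5628 0.1288 0.062 ]
mov in up [0.566  0.0533 0.062 ]
end up [ 0.5675 -0.0292  0.081 ]
end dn [ 0.48  -0.031  0.081]
```

{"api": "apply_moves", "payload": {
  "commands": [0,0,-0.5,0,0,-1,0,0,-0.5,0,0,-1,0,0,0,0,0,-1,0,0,0,0,0,-1,0,0,0,0,0,-1,0,0,0,0,0,-1,0,0,0,0,0,-1,0,0,0,0,0,-1],
  "jaw": 1
}}

```text
clock: 0.95
position: [0.2295, -0.5269, 0.2609]
ee_rot: [-0.0, 1.0, 0.023, -0.0]
contact_force: [-0.2, 1.0, -0.0]
width: 0.0853
```

```bash
cat >> h.py <<'E'
def d(p,yaw=None):
    M=T(); x=M[:3,0]; print("units",(M[:3,:3].T@(np.array(p)-M[:3,3])/.03).round(2),"yaw",np.degrees(np.arctan2(x[1],x[0])).round(2),"z",M[:3,2].round(4), "pos",M[:3,3].round(4))
E
python3 -c "
from h import *
d([.474,-.255,.23]); print(manip.get_state()['clock'])"
```

```text
units [ 8.56 -8.68  1.04] yaw 2.64 z [-2.e-04  8.e-04 -1.e+00] pos [ 0.2295 -0.5269  0.2609]
0.95
```

{"api": "apply_moves", "payload": {
  "commands": [0.95,-0.96,0.1,0,0,0,0.95,-0.96,0.1,0,0,0,0.95,-0.96,0.1,0,0,0,0.95,-0.96,0.1,0,0,0,0.95,-0.96,0.1,0,0,0,0.95,-0.96,0.1,0,0,0,0.95,-0.96,0.1,0,0,0,0.95,-0.96,0.1,0,0,0,0.95,-0.96,0.1,0,0,0,0,0,0,0,0,0]
}}

```text
clock: 1.95
position: [0.478, -0.254, 0.2336]
ee_rot: [-0.001, 1.0, 0.023, 0.0]
contact_force: [0.1, -0.7, 0.9]
width: 0.0855
```

```bash
python3 -c "
from h import *
shot('wrist','w1'); d([.4973,-.106,.17]); print(proj('w1',[.474,-.255,.105]),proj('w1',[.4973,-.104,.076]))"
```

```text
units [ 0.91 -4.96  2.13] yaw 2.53 z [-8.e-04  8.e-04 -1.e+00] pos [ 0.4765 -0.2559  0.2337]
(np.float64(274.8247081800519), np.float64(204.73520449052901)) (np.float64(307.28790990403513), np.float64(39.00772124064025))
```

View pics/w1.png

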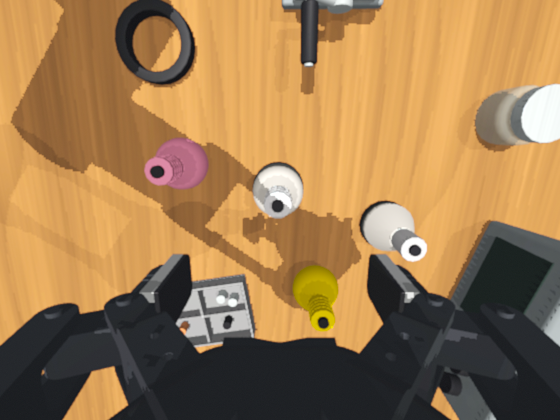

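The wrist view confirms the choice. The round white globe lamp has its button at (278,206), predicted at (275,205). The cone lamp is at (413,250), and the grip's outer end is at (309,63). Next I'll move above the crank.

{"api": "apply_moves", "payload": {
  "commands": [0.15,-0.83,0.4,0,0,0,0.15,-0.83,0.4,0,0,0,0.15,-0.83,0.4,0,0,0,0.15,-0.83,0.4,0,0,0,0.15,-0.83,0.4,0,0,0,0.15,-0.83,0.4,0,0,0,0,0,0.3,0,0,0,0,0,0,0,0,0]
}}

```text
clock: 2.8
position: [0.4953, -0.1081, 0.1521]
ee_rot: [0.0, 1.0, 0.02, -0.001]
contact_force: [0.5, 0.2, -0.0]
width: 0.0853
```

```bash
python3 -c "
from h import *
shot('wrist','w2'); d([.4973,-.106,.058]); print(proj('w2',[.4973,-.104,.076]))"
```

```text
units [ 0.05 -0.09  3.16] yaw 2.26 z [-1.2e-03 -7.0e-04 -1.0e+00] pos [ 0.496  -0.1087  0.1529]
(np.float64(282.25168628089193), np.float64(214.47468683799454))
```

View pics/w2.png

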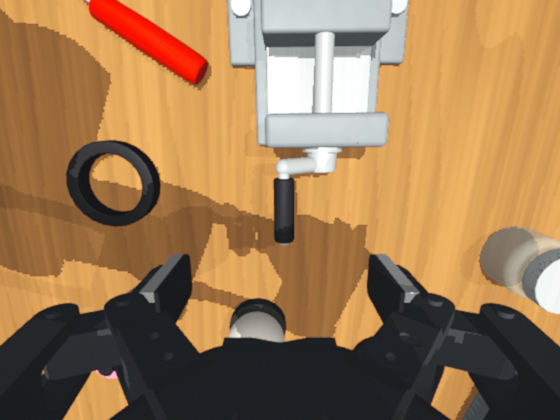

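```bash
python3 -c "
from h import *
print(tri(('w2',284.5,242),('w1',309,65),('side0',333.4,198.4),('top0',348.1,238.7)))
print(tri(('w2',284,178),('side0',326.5,207.1),('top0',324,239.3)))
print('z.077',onz('w2',284.5,242,.077),onz('w2',284,178,.077))
print('axis',onz('w2',324,35,.055),onz('w2',324,110,.055))
for p in((266,146),(387,145),(266,115),(387,115)):print('blk',onz('w2',*p,.081))
"
```

```text
(array([ 0.49965922, -0.12732289,  0.07549393]), [np.float64(0.000568798332402138), np.float64(0.0018243850431602187), np.float64(0.0006562428297788096), np.float64(0.00230065165304114)])
(array([ 0.49578238, -0.07672383,  0.07959782]), [np.float64(0.0023728810901000484), np.float64(0.0020309124112403354), np.float64(0.0008034728378678394)])
z.077 [ 0.50003883 -0.12634551  0.077     ] [ 0.49736722 -0.07529202  0.077     ]
axis [0.52238419 0.02758239 0.055     ] [ 0.52653699 -0.02431055  0.055     ]
blk [ 0.48340017 -0.05220877  0.081     ]
blk [ 0.56968357 -0.04803877  0.081     ]
blk [ 0.48279653 -0.03110743  0.081     ]
blk [ 0.56692088 -0.02773701  0.081     ]
```

{"api": "apply_moves", "payload": {
  "commands": [0.08,-0.16,0.8,0,0,0.02,0,0,0.8,0,0,0,0,0,0.8,0,0,0,0,0,0.76,0,0,0,0,0,0,0,0,0]
}}

```text
clock: 3.35
position: [0.4969, -0.1036, 0.0566]
ee_rot: [-0.001, 1.0, 0.018, -0.002]
contact_force: [-1.7, 0.2, 1.0]
width: 0.0854
```

{"api": "apply_moves", "payload": {
  "commands": [0,0,0,0,0,0,0,0,0,0,0,0,0,0,0,0,0,0,0,0,0,0,0,0,0,0,0,0,0,0,0,0,0,0,0,0,0,0,0,0,0,0],
  "jaw": -1,
  "newtons": 60
}}

```text
clock: 4.05
position: [0.4984, -0.1029, 0.059]
ee_rot: [0.0, 1.0, 0.019, -0.0]
contact_force: [-2.0, -0.4, 5.9]
width: 0.0141
```

```bash
python3 -c "
from h import *
d([.4985,-.104,.058]);s=manip.get_state();print(s['contact_force'],s['width'],s['clock'])"
```

```text
units [0.   0.04 0.03] yaw 2.17 z [-4.e-04 -8.e-04 -1.e+00] pos [ 0.4984 -0.1029  0.059 ]
[-2.02384162 -0.40549644  5.90205149] 0.01407063550150156 4.05
```

{"api": "apply_moves", "payload": {
  "commands": [0.152,0,-0.17,0,0,0,0.18,0,-0.139,0,0,0,0.203,0,-0.105,0,0,0,0.218,0,-0.067,0,0,0,0.226,0,-0.028,0,0,0,0.227,0,0.014,0,0,0]
}}

```text
clock: 4.65
position: [0.5348, -0.1011, 0.0745]
ee_rot: [-0.0, 1.0, 0.019, -0.0]
contact_force: [-4.1, -0.1, 5.4]
width: 0.0142
```

```bash
python3 -c "
from h import *
d([.5289,-.104,.0743]);s=manip.get_state();print(s['contact_force'],s['width'],s['clock'])"
```

```text
units [-0.2   0.09  0.01] yaw 2.13 z [-8.e-04  2.e-04 -1.e+00] pos [ 0.5348 -0.1011  0.0745]
[-4.06129582 -0.13224486  5.39106383] 0.01416992389194416 4.65
```

{"api": "apply_moves", "payload": {
  "commands": [0.222,0,0.054,0,0,0,0.208,0,0.092,0,0,0,0.189,0,0.129,0,0,0,0.161,0,0.16,0,0,0,0.13,0,0.186,0,0,0,0.082,0,0.172,0,0,0]
}}

```text
clock: 5.25
position: [0.5651, -0.0996, 0.049]
ee_rot: [-0.001, 1.0, 0.018, 0.0]
contact_force: [-2.4, 3.2, 4.3]
width: 0.0141
```

```bash
python3 -c "
from h import *
d([.5289,-.104,.036]);s=manip.get_state();print(s['contact_force'],s['width'],s['clock'])"
```

```text
units [-1.21  0.1   0.43] yaw 2.1 z [ 2.e-04  1.e-03 -1.e+00] pos [ 0.5651 -0.0996  0.049 ]
[-2.35495244  3.18324471  4.32222088] 0.014097914031615547 5.25
```

{"api": "apply_moves", "payload": {
  "commands": [0.025,0,0.073,0,0,0,0.019,0,0.073,0,0,0,0.013,0,0.073,0,0,0,0,0,0,0,0,0]
}}

```text
clock: 5.65
position: [0.5666, -0.0996, 0.0427]
ee_rot: [-0.001, 1.0, 0.018, 0.0]
contact_force: [-0.5, 5.4, 1.8]
width: 0.0141
```

{"api": "apply_moves", "payload": {
  "commands": [0.005,0,0.06,0,0,0,0,0,0,0,0,0]
}}

```text
clock: 5.85
position: [0.5668, -0.0996, 0.0413]
ee_rot: [-0.0, 1.0, 0.018, 0.0]
contact_force: [-0.8, 4.7, 3.6]
width: 0.0142
```

{"api": "apply_moves", "payload": {
  "commands": [0,-0.03,0.07,0,0,0,0,0,0,0,0,0]
}}

```text
clock: 6.05
position: [0.567, -0.0995, 0.0399]
ee_rot: [0.0, 1.0, 0.019, 0.001]
contact_force: [-1.1, 2.9, 7.1]
width: 0.0146
```

{"api": "apply_moves", "payload": {
  "commands": [0,0,0.07,0,0,0,0,0,0,0,0,0]
}}

```text
clock: 6.25
position: [0.5671, -0.0996, 0.0385]
ee_rot: [0.0, 1.0, 0.018, 0.001]
contact_force: [-1.9, 4.5, 11.4]
width: 0.0143
```

{"api": "apply_moves", "payload": {
  "commands": [0,0,0.07,0,0,0,0,0,0,0,0,0]
}}

```text
clock: 6.45
position: [0.5671, -0.0995, 0.037]
ee_rot: [0.0, 1.0, 0.019, 0.001]
contact_force: [-3.8, 3.8, 15.5]
width: 0.0139
```

{"api": "apply_moves", "payload": {
  "commands": [0,0,0,0,0,0,0,0,0,0,0,0,0,0,0,0,0,0,0,0,0,0,0,0,0,0,0,0,0,0,0,0,-0.5,0,0,0,0,0,-1,0,0,0,0,0,-1,0,0,0,0,0,-1,0,0,0,0,0,-1,0,0,0,0,0,-1,0,0,0,0,0,0,0,0,0],
  "jaw": 1
}}

```text
clock: 7.65
position: [0.5692, -0.1002, 0.2044]
ee_rot: [0.002, 1.0, 0.019, 0.004]
contact_force: [0.6, 0.5, 0.6]
width: 0.0856
```

```bash
python3 -c "
from h import *
d([.474,-.255,.22]);print(manip.get_state()['contact_force'])
shot('wrist','w3');shot('top','top3');shot('side','side3')
a=cv2.imread('pics/top3.png')[180:280,195:365];b=cv2.imread('pics/side3.png')[180:290,245:345]
a=cv2.resize(a,None,fx=2.35,fy=2.35,interpolation=3);b=cv2.resize(b,(400,440),interpolation=3)
c=np.zeros((440,800,3),np.uint8);c[:a.shape[0],:a.shape[1]]=a;c[:,400:]=b;cv2.imwrite('pics/c3.png',c)
"
```

```text
units [-3.36  5.04 -0.53] yaw 2.12 z [ 0.0089 -0.003  -1.    ] pos [ 0.5692 -0.1002  0.2044]
[0.59672221 0.53983723 0.61119418]
```

View pics/w3.png

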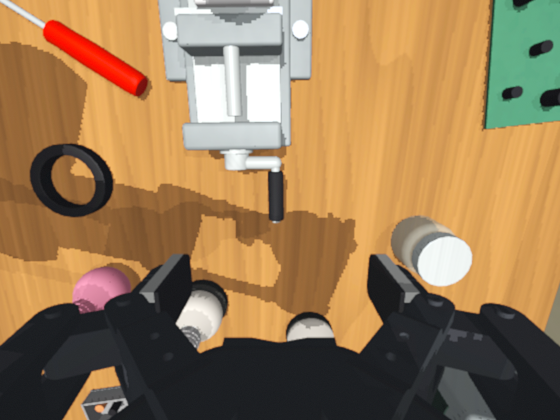

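```bash
python3 -c "
from h import *
print(tri(('w1',278,206),('side0',363.1,170.0),('top0',410,250.9)))
print(onz('w1',278,206,.105),onz('w1',277,187,.03), onz('top0',410,250.9,.105))
"
```

```text
(array([ 0.47515783, -0.25552773,  0.10712304]), [np.float64(0.0019062687179431193), np.float64(0.0011988308965308417), np.float64(0.001033181913257654)])
[ 0.47708403 -0.25610901  0.105     ] [ 0.47557037 -0.25147288  0.03      ] [ 0.47442531 -0.25539037  0.105     ]
```

View pics/c3.png

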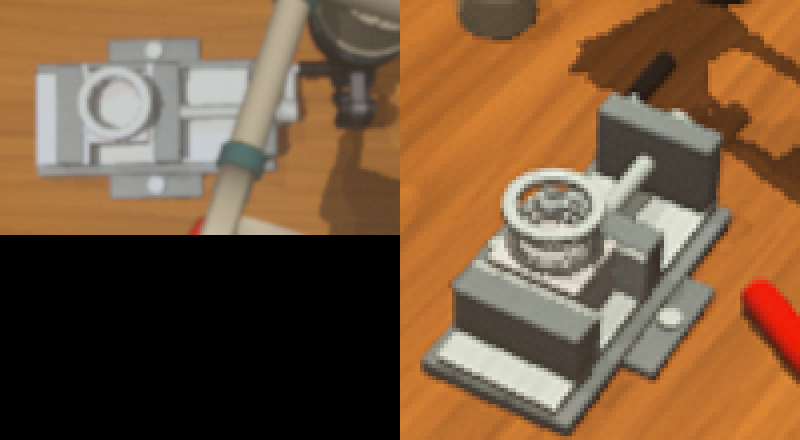

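{"api": "apply_moves", "payload": {
  "commands": [-0.84,0.9,-0.1,0,0,0,-0.84,0.9,-0.1,0,0,0,-0.84,0.9,-0.1,0,0,0,-0.83,0.9,0,0,0,0,0,0.9,0,0,0,0,0,0.54,0,0,0,0,0,0,0,0,0,0,0,0,0,0,0,0],
  "jaw": 0.3
}}

```text
clock: 8.6
position: [0.4716, -0.2533, 0.2078]
ee_rot: [-0.001, 1.0, 0.018, -0.001]
contact_force: [-0.1, -1.0, 0.0]
width: 0.0553
```

```bash
python3 -c "
from h import *
d([.4755,-.2548,.073]);s=manip.get_state();print(s['contact_force'],s['width'],s['qpos']);shot('wrist','w4')"
```

```text
units [0.14 0.07 4.49] yaw 2.1 z [-0.0016  0.0022 -1.    ] pos [ 0.4716 -0.2533  0.2078]
[-0.08592518 -1.0003582   0.01283748] 0.05528466021727098 [-6.23524320e-01  2.32257280e-01  1.62583280e+00  9.30615897e-04
  1.28608246e+00 -6.60408171e-01]
```

The c3 crop shows the moving jaw closed against the cradle. The ring top is at about (117,102) in the top half and (553,203) in the side half.

```bash
python3 -c "
from h import *
u,v=proj('w4',[.4752,-.2555,.105]);print('pred',u,v)
g=cv2.cvtColor(cv2.imread('pics/w4.png'),cv2.COLOR_BGR2GRAY)
u0,v0=int(u)-25,int(v)-25;c=g[v0:v0+50,u0:u0+50]
n,l,st,ce=cv2.connectedComponentsWithStats((c<70).astype('uint8'))
for i in range(1,n):
  if st[i,4]>10:print(st[i],ce[i]+[u0,v0],onz('w4',*(ce[i]+[u0,v0]),.105))
# ring
U=lambda u,v:('top3',u/2.353+195-.3,v/2.35+180-.3)
S=lambda u,v:('side3',(u-400)/4+245-.4,v/4+180-.4)
print('ring',tri(U(117,102),S(553,203)),onz(*U(117,102),.108),onz(*S(553,203),.108))
"
```

```text
pred 283.43441366533614 213.36096774624352
[ 21  20  12  13 122] [284.6557377  213.73770492] [ 0.47627758 -0.25580169  0.105     ]
ring (array([0.52481122, 0.09247914, 0.1069439 ]), [np.float64(0.0010163338063572194), np.float64(0.00101633380635717)]) [0.52378662 0.09193966 0.108     ] [0.5251777  0.09376335 0.108     ]
```

{"api": "apply_moves", "payload": {
  "commands": [0.13,0.08,0.9,0,0,0,0,0,0.9,0,0,0,0,0,0.9,0,0,0,0,0,0.9,0,0,0,0,0,0.89,0,0,0,0,0,0,0,0,0,0,0,0,0,0,0]
}}

```text
clock: 9.35
position: [0.4759, -0.2553, 0.0743]
ee_rot: [-0.0, 1.0, 0.019, -0.0]
contact_force: [0.8, -0.4, 0.0]
width: 0.0558
```

{"api": "apply_moves", "payload": {
  "commands": [0,0,0,0,0,0,0,0,0,0,0,0,0,0,0,0,0,0,0,0,0,0,0,0,0,0,0,0,0,0],
  "jaw": -1,
  "newtons": 50
}}

```text
clock: 9.85
position: [0.4767, -0.257, 0.0757]
ee_rot: [0.001, 1.0, 0.018, 0.001]
contact_force: [0.2, 0.6, 6.2]
width: 0.0254
```

{"api": "apply_moves", "payload": {
  "commands": [0,0,-0.3,0,0,0,0,0,-0.6,0,0,0,0,0,-0.9,0,0,0,0,0,-0.9,0,0,0,0,0,-0.9,0,0,0,0,0,-0.9,0,0,0,0,0,-0.8,0,0,0,0,0,0,0,0,0,0,0,0,0,0,0]
}}

```text
clock: 10.75
position: [0.4753, -0.2562, 0.2333]
ee_rot: [0.0, 1.0, 0.018, 0.0]
contact_force: [-0.8, -0.2, -1.0]
width: 0.0256
```

```bash
python3 -c "
from h import *
d([.5245,.0925,.235]);s=manip.get_state();print(s['contact_force'],s['width'],s['moment']);shot('side','side5');shot('top','top5');print(proj('side5',T()[:3,3]),proj('top5',T()[:3,3]))
p=T()[:3,3];u,v=map(int,proj('side5',p));a=cv2.imread('pics/side5.png')[v-40:v+60,u-60:u+60];cv2.imwrite('pics/c5.png',cv2.resize(a,None,fx=4,fy=4,interpolation=3))"
```

```text
units [  2.07 -11.56  -0.06] yaw 2.11 z [ 1.e-04 -3.e-04 -1.e+00] pos [ 0.4753 -0.2562  0.2333]
[-0.76959032 -0.15687361 -0.95941712] 0.025590649761199114 [0.00061112 0.00145736 0.06126354]
(np.float64(368.1450933120037), np.float64(133.46681340711345)) (np.float64(425.5638619876361), np.float64(247.32074060706265))
```

View pics/c5.png

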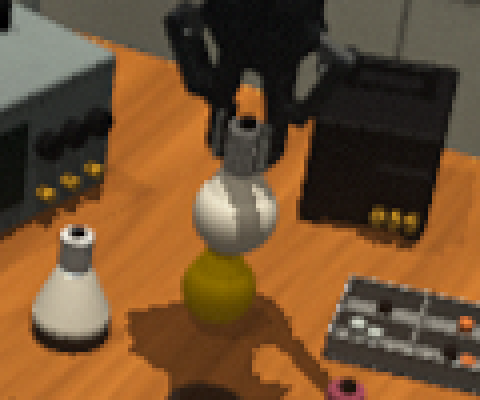

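{"api": "apply_moves", "payload": {
  "commands": [0.148,-0.4,0,0,0,0,0.148,-0.8,0,0,0,0,0.148,-0.85,0,0,0,0,0.148,-0.85,0,0,0,0,0.148,-0.85,0,0,0,0,0.148,-0.85,0,0,0,0,0.148,-0.85,0,0,0,0,0.148,-0.85,0,0,0,0,0.148,-0.85,0,0,0,0,0.148,-0.85,0,0,0,0,0.148,-0.85,0,0,0,0,0.148,-0.85,0,0,0,0,0.148,-0.85,0,0,0,0,0.148,-0.8,0,0,0,0,0,-0.4,0,0,0,0,0,-0.06,0,0,0,0,0,0,0,0,0,0,0,0,0,0,0,0]
}}

```text
clock: 12.65
position: [0.5244, 0.0992, 0.233]
ee_rot: [0.0, 1.0, 0.018, -0.0]
contact_force: [0.8, -0.3, 0.3]
width: 0.0256
```

```bash
python3 -c "
from h import *
print(proj('side5',[.4753,-.2562,.192]),proj('side5',[.4753,-.2562,.267]),'seen globe',308+58.1,93+52.9,'btn',308+61.1,93+29.9)
d([.5245,.0925,.235]);s=manip.get_state();print(s['contact_force'],s['width'],s['clock'])
shot('side','side6');shot('wrist','w6')
for n in ('side6','w6'):print(proj(n,[.5245,.0925,.108]),proj(n,T()[:3,3]-[0,0,.041]))
a=cv2.imread('pics/side6.png')[120:290,230:340];b=cv2.imread('pics/w6.png')
c=np.zeros((420,760,3),np.uint8);c[:,:272]=cv2.resize(a,(272,420),interpolation=3);c[:,280:]=b[:,40:520];cv2.imwrite('pics/c6.png',c)"
```

```text
(np.float64(366.2679112586678), np.float64(145.45996833765886)) (np.float64(369.6172170108837), np.float64(122.24782350072284)) seen globe 366.1 145.9 btn 369.1 122.9
units [-0.    0.22 -0.07] yaw 2.08 z [-5.e-04 -8.e-04 -1.e+00] pos [0.5244 0.0992 0.233 ]
[ 0.7902587  -0.3393197   0.25284388] 0.02556519724211203 12.65
(np.float64(283.351388978256), np.float64(230.17049622227822)) (np.float64(282.3383470418755), np.float64(205.92432379264028))
(np.float64(278.9194460231492), np.float64(210.97282638082334)) (np.float64(279.4448233878694), np.float64(234.7278208403129))
```

View pics/c6.png

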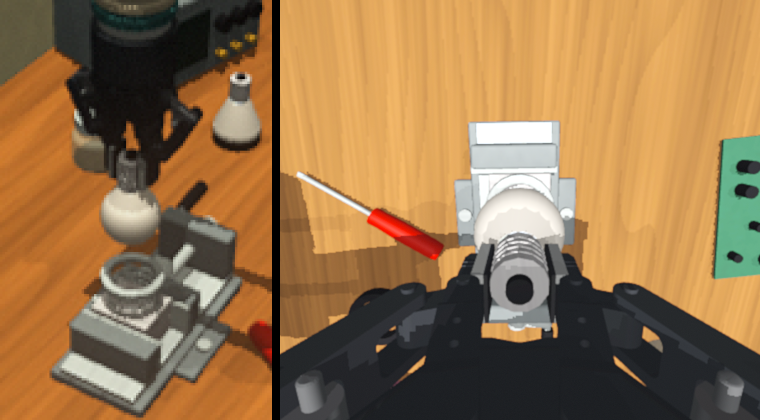

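```bash
python3 -c "
from h import *
for n in('top5','top0'):
  g=cv2.cvtColor(cv2.imread(f'pics/{n}.png'),cv2.COLOR_BGR2GRAY)[190:260,210:290]
  g=cv2.resize(g,None,fx=6,fy=6,interpolation=2)
  for r0,r1 in((60,78),(86,102)):
    c=cv2.HoughCircles(g,cv2.HOUGH_GRADIENT_ALT,1.5,10,param1=150,param2=.6,minRadius=r0,maxRadius=r1)
    if c is not None:
      for x,y,r in c[0][:,:3]: print(n,r/6,onz(n,(x+.5)/6+210-.5,(y+.5)/6+190-.5,.108).round(4))
a=cv2.imread('pics/side5.png')[180:290,240:340];b=cv2.imread('pics/top5.png')[190:260,210:290]
c=np.zeros((440,800,3),np.uint8);c[:,:400]=cv2.resize(a,(400,440),interpolation=3);c[:350,400:]=cv2.resize(b,(400,350),interpolation=3);cv2.imwrite('pics/c7.png',c)"
```

```text
top0 11.286256 [0.5199 0.0799 0.108 ]
```

View pics/c7.png

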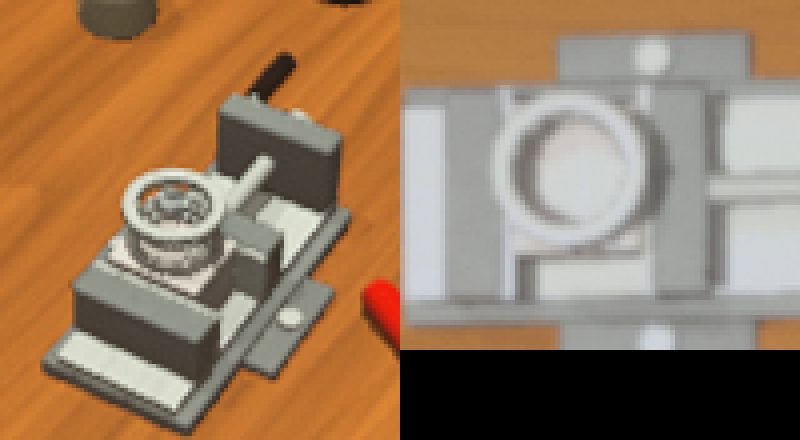

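```bash
python3 -c "
from h import *
t=('top5',243.6,223.4);s=('side5',282.85,230.35);print(tri(t,s),onz(*t,.108),onz(*s,.108));d([.5245,.093,.167])"
```

```text
(array([0.52391208, 0.09401671, 0.10861214]), [np.float64(0.000942705845189413), np.float64(0.0009427058451893656)]) [0.52311992 0.09364947 0.108     ] [0.5251777  0.09376335 0.108     ]
units [-0.01  0.2   2.21] yaw 2.05 z [-1.e-04 -5.e-04 -1.e+00] pos [0.5246 0.0991 0.2332]
```

{"api": "apply_moves", "payload": {
  "commands": [-0.02,0.18,0,0,0,0,0,0,0.4,0,0,0,0,0,0.5,0,0,0,0,0,0.5,0,0,0,0,0,0.4,0,0,0,0,0,0.1,0,0,0,0,0,0,0,0,0,0,0,0,0,0,0]
}}

```text
clock: 13.55
position: [0.5247, 0.0945, 0.1766]
ee_rot: [0.0, 1.0, 0.018, 0.001]
contact_force: [0.2, 0.9, -0.5]
width: 0.0258
```

{"api": "apply_moves", "payload": {
  "commands": [0,0,0.05,0,0,0,0,0,0.05,0,0,0,0,0,0,0,0,0]
}}

```text
clock: 13.85
position: [0.5243, 0.0946, 0.1733]
ee_rot: [0.0, 1.0, 0.019, 0.0]
contact_force: [0.1, -0.6, -1.1]
width: 0.0258
```

{"api": "apply_moves", "payload": {
  "commands": [0,0,0.05,0,0,0,0,0,0.05,0,0,0,0,0,0,0,0,0]
}}

```text
clock: 14.15
position: [0.5241, 0.0946, 0.1699]
ee_rot: [0.0, 1.0, 0.019, -0.0]
contact_force: [-0.3, 0.5, -1.4]
width: 0.0255
```

{"api": "apply_moves", "payload": {
  "commands": [0,0,0.05,0,0,0,0,0,0,0,0,0]
}}

```text
clock: 14.35
position: [0.5246, 0.0944, 0.1688]
ee_rot: [0.0, 1.0, 0.019, 0.0]
contact_force: [0.1, -0.6, 1.4]
width: 0.025
```

{"api": "apply_moves", "payload": {
  "commands": [0,0,0.05,0,0,0,0,0,0,0,0,0]
}}

```text
clock: 14.55
position: [0.5247, 0.0943, 0.1677]
ee_rot: [0.0, 1.0, 0.019, 0.001]
contact_force: [-0.2, -1.6, 4.3]
width: 0.0255
```

{"api": "apply_moves", "payload": {
  "commands": [0,0,0.05,0,0,0,0,0,0,0,0,0]
}}

```text
clock: 14.75
position: [0.5248, 0.0943, 0.1662]
ee_rot: [0.0, 1.0, 0.019, 0.001]
contact_force: [0.1, -2.0, 6.6]
width: 0.0254
```

{"api": "apply_moves", "payload": {
  "commands": [0,0.02,0.05,0,0,0,0,0,0.05,0,0,0,0,0,0,0,0,0]
}}

```text
clock: 15.05
position: [0.525, 0.0937, 0.1635]
ee_rot: [0.0, 1.0, 0.018, 0.001]
contact_force: [0.2, -2.0, 7.0]
width: 0.0253
```

{"api": "apply_moves", "payload": {
  "commands": [0,0.02,0.05,0,0,0,0,0,0.05,0,0,0,0,0,0,0,0,0]
}}

```text
clock: 15.35
position: [0.5251, 0.0934, 0.1608]
ee_rot: [0.0, 1.0, 0.018, 0.001]
contact_force: [-0.8, -0.9, 9.0]
width: 0.0258
```

{"api": "apply_moves", "payload": {
  "commands": [0,0,0.05,0,0,0,0,0,0.05,0,0,0,0,0,0,0,0,0]
}}

```text
clock: 15.65
position: [0.5251, 0.0934, 0.1581]
ee_rot: [0.0, 1.0, 0.019, 0.001]
contact_force: [-0.9, -1.3, 10.9]
width: 0.0256
```

{"api": "apply_moves", "payload": {
  "commands": [0,0,0.05,0,0,0,0,0,0.05,0,0,0,0,0,0,0,0,0]
}}

```text
clock: 15.95
position: [0.5252, 0.0933, 0.1554]
ee_rot: [0.0, 1.0, 0.019, 0.001]
contact_force: [-1.7, -1.6, 11.3]
width: 0.0257
```

{"api": "apply_moves", "payload": {
  "commands": [0,0,0.04,0,0,0,0,0,0,0,0,0,0,0,0,0,0,0]
}}

```text
clock: 16.25
position: [0.5252, 0.0933, 0.1545]
ee_rot: [0.0, 1.0, 0.019, 0.002]
contact_force: [-2.5, -1.0, 12.1]
width: 0.0255
```

```bash
python3 -c "
from h import *
s=[]
d([.524,.094,.153]);s=manip.get_state();print(s['contact_force'],s['moment'],s['width'])
shot('side','side8');shot('top','top8')
print([manip.get_state()['contact_force'][2].round(2),(shot('wrist','w8'),manip.get_state()['contact_force'][2].round(2))[1]])
a=cv2.imread('pics/side8.png')[150:290,225:345];c=cv2.resize(a,None,fx=4,fy=4,interpolation=3);cv2.imwrite('pics/c8.png',c)"
```

```text
units [-0.04 -0.02  0.05] yaw 2.12 z [ 3.e-03 -1.e-04 -1.e+00] pos [0.5252 0.0933 0.1545]
[-2.54426076 -0.98120603 12.06467029] [-0.12273586  0.42580582 -0.00224636] 0.025526698756526914
[np.float64(12.49), np.float64(12.78)]
```

View pics/c8.png

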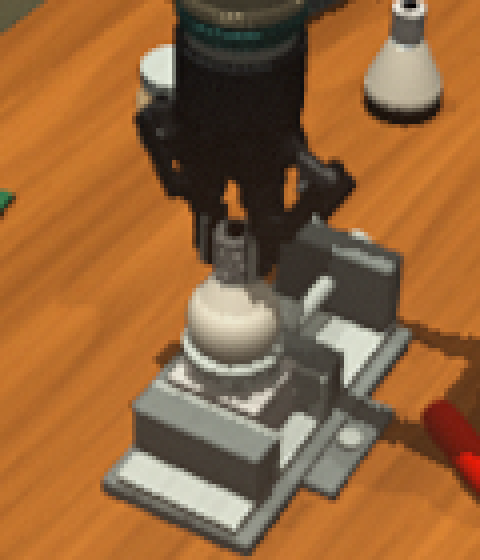

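{"api": "apply_moves", "payload": {
  "commands": [-0.03,0,0.04,0,0,0,0,0,0,0,0,0,0,0,0,0,0,0]
}}

```text
clock: 16.7
position: [0.525, 0.0933, 0.1537]
ee_rot: [0.0, 1.0, 0.018, 0.002]
contact_force: [-0.2, -1.7, 12.9]
width: 0.0258
```

{"api": "apply_moves", "payload": {
  "commands": [0,0,0.03,0,0,0,0,0,0,0,0,0,0,0,0,0,0,0,0,0,0,0,0,0]
}}

```text
clock: 17.1
position: [0.5251, 0.0933, 0.1529]
ee_rot: [0.0, 1.0, 0.019, 0.002]
contact_force: [-0.2, -1.9, 14.2]
width: 0.0256
```

```bash
python3 -c "
from h import *
f=[]
for i in range(6):
  s=manip.get_state();f.append(list(s['contact_force'])+[s['position'][2]]);shot('side','side9')
print(np.mean(f,0),np.std(f,0),s['clock'])"
```

```text
[-0.78015116 -1.53880266 14.22263042  0.15288353] [3.89294072e-01 2.61498845e-01 2.83776400e-01 1.25689191e-05] 17.35
```

{"api": "apply_moves", "payload": {
  "commands": [0,0.01,0.013,0,0,0,0,0,0,0,0,0,0,0,0,0,0,0,0,0,0,0,0,0]
}}

```text
clock: 17.8
position: [0.525, 0.0932, 0.1525]
ee_rot: [-0.0, 1.0, 0.018, 0.002]
contact_force: [-0.7, -0.9, 15.0]
width: 0.0254
```

```bash
python3 -c "
from h import *
f=[]
shot('side','side10')
for i in range(5):
  s=manip.get_state();f.append(list(s['contact_force'])+[s['position'][2]]);shot('wrist','w10')
print(np.mean(f,0),s['clock'],T()[:3,2])
a=cv2.imread('pics/side10.png').astype(int);b=cv2.imread('pics/side0.png').astype(int)
m=(abs(a-b).max(2)>60)
for n,(x,y,w,h) in dict(refl=(312,148,28,34),jar=(258,162,24,28),meter=(135,295,70,42),bottle=(205,308,32,50),crank=(322,195,16,18),pink=(380,185,24,38)).items():print(n,m[y:y+h,x:x+w].mean().round(3))
for z in(.1865,):
  u,v=proj('side10',[.5248,.0933,z]);print(u,v)
  g=a[int(v)-6:int(v)+7,int(u)-6:int(u)+7].mean(2);i=np.argwhere(g<60);print(i.mean(0)[::-1]+[int(u)-6,int(v)-6],len(i))
"
```

```text
[-1.57720486 -1.38761842 14.05644697  0.15252106] 18.05 [ 4.82066833e-03  3.41104596e-04 -9.99988322e-01]
refl 0.0
jar 0.469
meter 0.0
bottle 0.0
crank 0.34
pink 0.105
283.54371164877887 206.42329492885978
[283.23529412 205.15686275] 102
```

```bash
python3 -c "
from rig import manip
print(manip.sign_off())"
```

```text
the job is handed in; nothing more can be done
None
```

I cranked the vise shut on the cradle, then seated the globe lamp upright in its ring and pressed it down. I handed the job in at about 18 s of the 61 s, with the arm still holding the lamp. No verdict came back.

- **Clamp:** I pushed the crank grip to about 15.5 N, slightly over the 12 to 15 N asked, and let go. The later pictures show the moving jaw still closed on the cradle.
- **Press depth:** The last push averaged about 14.1 N on the wrist, or about 15 N on the ring with the lamp's weight added. By force that is about 14.4 mm of the 16 mm travel, and by tool height about 14.7 mm. There was no sudden rise in force, so the ring is not on its bottom stop.
- **Upright:** The tool tilt is about 0.3°, and the last picture taken with the lamp in the ring shows the globe seated.
- **Other objects:** The area around the reflector lamp, bottle and meter was unchanged between the first and last side pictures.
- **Jar and pink lamp:** The same check showed changes here. The gripper partly hides the jar, and I put the change at the pink look-alike down to shadow. I did not confirm either beyond that.
- **Failed check:** My final check for the lamp's contact button in the side picture was inconclusive, because it picked up the dark gripper instead.

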